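Hold a cheese turning frame at its balance point

ROBOT

A 6-joint arm with a two-finger parallel gripper is mounted at the origin on the work surface. World frame = base frame: x ahead of the robot, y to its left, z up, the work surface at z = 0. Lengths are in m, angles in rad, forces in N, time in s.
With the tool pointing down it reaches from about 0.15 to 0.775 m from the base axis. Payload 6.1 kg.
Tool frame: the origin (TCP) lies on the mounting face of the last link; the fingertips stand 173 mm ahead of it and the grasp point (between the pads) lies 155 mm ahead of it; z points along the fingers, y is the direction in which the jaws open and shut (so a half turn about z gives the same grasp; the last joint's range is limited). The gripper opens to 85 mm and grips with 20 to 120 N. Pads are 22 mm wide; open, the fingers measure 114 mm over their backs; the gripper's body (76 mm by 85 mm) begins 54 mm behind the grasp point. The pads swing forward as they close: fully open they stand 13 mm farther back than shut.
Start: joints at [1.155, 0.126, -0.04, 1.405, 0, 1.571], TCP at [0.212, 0.48, 0.405] pointing down, gripper open.
Joint ranges: [-2.72, 2.72], [-0.95, 1.95], [-1.27, 1.35], [-1.78, 2.02], [-1.46, 1.47], [-3.14, 3.14]. Speed limits (rad/s): [2.39, 2.39, 3.01, 3.14, 3.14, 3.14].

INTERFACE

Orientations are given as a rotation vector (axis times angle).
In Python, from plant import * gives the robot as it stands. The module is installed in compiled form; this text tells all that it offers.
- The arm moves only by the tool arm_command, never from a script. Its argument "commands" is a list of rows, each a list of 4 numbers: the shift along the tool's x, y, z in m, then the turn about the tool's z in degrees. A call has 1 to 8 rows; each row is the pose to reach, as a shift and turn from the pose commanded when the call began, along the tool's axes at that moment; what a row does not reach only later rows make up. A row lasts 1/8 s, in which the tool goes at most 62.5 mm and 10.7 degrees, less where a joint would pass 70% of its speed; a pose out of reach is approached as far as the arm can. A call with a gripper value outside its range is refused whole. "fingers" is the opening, from 0 (shut) to 1 (fully open), set as the call begins (left out, the last holds). The fingers move at their own pace and stop on an object; "squeeze" is the grip in N (left out, the last holds). Time passes only in rows, so rows that repeat a pose let the fingers close. It gives the time, the measured TCP pose, the force and the opening at its end, in the units of the state.
- read_state(): the state, without advancing time (a new reading comes with each control period).
- get_image(name): name is "scene" or "top"; returns the picture (480x640x3 uint8, red, green, blue); there is no depth.
- camera_params(name): a dict with "fx", "fy", "cx", "cy" (pixels), "k1" (the pictures are not rectified: a ray, as slopes to the right and down, at radius r is drawn at 1 + k1 r^2 times it, then the intrinsics apply), "xyz" and "rotation" of the camera in the world. Camera axes: x right, y up, looking along -z (the intrinsics and any distortion apply to the point x, -y, -z); pixel columns grow to the right and rows downward; lengths in m; the calibration is good to about 2 mm. A picture is of the moment at which its call begins. camera_params takes no time and is no camera call.
- hand_in(): hands the job in, once; it reports no verdict.
The state is a dict: "t": time; "qpos": joint angles; "qd": joint speeds; "tau": joint torques, N m; "tool_pos": TCP position; "ee_rot": TCP orientation; "ft_force": force on the tool from outside, world axes, zero at the start; "wrist_torque": the same for the moment, N m; "grip_width": finger opening in m.
Only numpy, scipy, OpenCV 4.12 (cv2) and the standard library are available. Lean on these libraries where they do the work, as an engineer would, in place of code of your own. Each camera call takes 0.05 s, during which the arm holds its last target. There are 200 camera calls.

TASK

A wheel of cheese lies in the slatted tray of the turning frame. Turn the tray's turnbutton squarely across the top of the wheel so that it cannot fall out, then raise the tray smoothly by its free end, never letting it drop back or go over, up to its balance point, where it wants to fall neither way (a little short of upright, since the wheel sits on its upper face). Finish while still holding the tray there, at rest and in your fingers, ready for the underside of the rind to be looked at; leave everything else on the table where it stands.

Things in the scene. Friction and masses are not known exactly. Their poses are not given: they have to be found in the camera images.
- stand: Fixed stainless stand of the turning frame: skids 420 mm long, 260 mm wide overall, a bearing cheek 110 mm high amid each side, rubber-topped rest posts 87 mm high. Origin on the table midway between the cheeks, under the hinge axis. x along the skids: the tray lies flat towards -x and, tipped right over, would lie towards +x; y parallel to the hinge axis; z up.
- tray_hinge (a point): Middle of the tray's hinge axis, 95 mm above the table, straight above the stand's origin. The axis is parallel to the stand's y. Axes as the stand's; it does not move.
- tray (a joint): Tray angle about its hinge (rad). 0: flat on its rests, towards the stand's -x; pi/2: upright over the hinge; pi: flat on the other side (end stop). The hinge is free: nothing holds the tray in between. With wheel in and turnbutton across (1.0 kg in all) it balances at 1.37 (+-0.01, wheels vary): below, it falls back; above, it falls over. Raising it from flat takes 5 N at the T-grip.
- tray_grip (a point): Centre of the T-grip at the tray's free end: black cylinder, diameter 22, length 40 mm parallel to the hinge, 228 mm from the hinge axis, 95 mm above the table when flat; 10 mm stem to the tray's end batten, 33 mm nearer the hinge. Axes: y along the grip, -x away from the hinge, z out of the upper face. Its flat ends can be pinched from above; it then pivots in the fingers as the tray rises.
- tray_nest (a point): Centre of the wheel's seat on the slats' upper face, 110 mm from the hinge axis and 6 mm above its plane. Four white strips 22 mm high stand around the seat, 60 mm from its centre, two across the tray and two along it.
- keeper (a joint): Turnbutton angle about its pivot (rad). Starts -0.3 to 0.35: pointing along the tray to its free end, clear of the wheel. pi/2, its end stop: squarely across, its end a little past the wheel's middle. Grows anticlockwise seen from above (tray flat). Stays where left; about 1 N at the stud turns it. Pivot: post at the tray's side, at x -0.110, y +0.0765 in the stand's frame, tray flat.
- keeper_stud (a point): Mid-height of the turnbutton's finger stud: upright steel pin, diameter 14 mm, 30 mm tall, near the turnbutton's free end, 80 mm from the pivot. Tray flat: the stud spans 160 to 190 mm above the table, this point at 175 mm. The turnbutton is a flat steel bar 100 x 22 x 6 mm, upper face 160 mm above the table, passing 3 mm over the wheel.
- cheese: The wheel of cheese in the tray: yellow, 118 mm in diameter, 50 mm high, 0.55 kg or so, loose in its seat with 1 to 2 mm play. Origin at the centre of its underside, z along its axis. Its top is 151 mm above the table while the tray is flat.
- wheel: Bystander: a second, spare wheel of cheese on the table off to the left, 126 mm in diameter, 52 mm high. Origin at the centre of its underside.
- stamp_a: Bystander: numbering stamp standing on the table beyond the turning frame, 36 x 26 mm foot, black turned handle, 75 mm tall. Origin under its foot.
- stamp_b: Bystander: an equal numbering stamp, 75 mm tall, standing just off the free end of the tray, about 60 mm beyond the T-grip. Origin under its foot.
- inkpad: Bystander: flat ink pad 75 x 110 mm, 15 mm high, on the table on the right. Origin at the centre of its underside.
- brush: Bystander: rind brush lying on the table between the robot and the turning frame. Origin at the centre of its underside.
- trier: Bystander: cheese trier lying on the table on the right, T-shaped wooden handle 92 mm wide and a steel blade, 165 mm long, 22 mm high. Origin on the table, 20 mm from the handle's axis.
- sprayer: Bystander: white plastic bottle 70 mm in diameter, 190 mm tall, on the left. Origin at the centre of its underside.
There are look-alikes about, which are no part of the job. What is shaped like the cheese but black or orange is not meant.

How it is judged:
By the outcome, as a careful person would: the job done as asked, in the order asked, and still so for the second after the job is handed in, while the arm keeps its last pose, push and grip.
It also fails if it takes over 56 s, if anything falls off the work surface, if the arm or the gripper's body presses on something with over 40 N, if the wrist force passes 120 N, or if a joint passes its speed limit or range.

## Working session

There is one attempt and no reset: what is moved stays moved. The work goes in short steps, Python scripts to look and compute and a tool call to move; the robot and the scene stay as the last step left them, time stands still between calls to the robot, and variables do not carry over. Pictures are saved under pics/ and viewed, about 8 in all and at most 12, crops included, and the job is handed in when it is done.

Besides the shell and the picture viewer there is one more tool, called after "Call:" as name(argument=value, ...) on one line, values as JSON. arm_command: Moves the arm, as the interface text tells. Its arguments: {"type":"object","properties":{"commands":{"type":"array"},"fingers":{"type":"number"},"squeeze":{"type":"number"}},"required":["commands"]}

```bash
mkdir -p pics
cat > h.py <<'E'
import numpy as np, cv2
from scipy.spatial.transform import Rotation as R
from plant import *
def snap(n,f):
    im=get_image(n); cv2.imwrite(f'pics/{f}.png',cv2.cvtColor(im,cv2.COLOR_RGB2BGR)); return im
def cam(n):
    c=camera_params(n); r=np.array(c['rotation']); 
    if r.size==3: r=R.from_rotvec(r).as_matrix()
    return c,r.reshape(3,3),np.array(c['xyz'])
def ray(n,u,v):
    c,r,o=cam(n); d=np.array([(u-c['cx'])/c['fx'],(v-c['cy'])/c['fy']]); s=d.copy()
    for _ in range(20): s=d/(1+c['k1']*(s@s))
    w=r@np.array([s[0],-s[1],-1]); return o,w/np.linalg.norm(w)
def onz(n,u,v,z):
    o,w=ray(n,u,v); return o+w*(z-o[2])/w[2]
def proj(n,p):
    c,r,o=cam(n); q=r.T@(np.array(p)-o); s=np.array([q[0],-q[1]])/-q[2]; s=s*(1+c['k1']*(s@s))
    return np.array([c['fx']*s[0]+c['cx'],c['fy']*s[1]+c['cy']])
def tri(a,b):
    (o1,d1),(o2,d2)=ray(*a),ray(*b); A=np.stack([d1,-d2],1); t=np.linalg.lstsq(A,o2-o1,rcond=None)[0]
    p,q=o1+t[0]*d1,o2+t[1]*d2; return (p+q)/2,np.linalg.norm(p-q)
E
python3 - <<'E'
from h import *
for n in('scene','top'):
    snap(n,n+'0'); print(n,camera_params(n))
print(read_state())
E
```

```text
scene {'fx': 599.4593071042382, 'fy': 599.4593071042382, 'cx': 316.3394184102315, 'cy': 237.81341135277464, 'k1': 0.05818354154533062, 'xyz': array([ 1.60703793, -0.90305391,  1.42709233]), 'rotation': array([0.78573161, 0.34241278, 0.82413691])}
top {'fx': 620.0893017340109, 'fy': 620.0893017340109, 'cx': 315.9738069637635, 'cy': 241.43817386237995, 'k1': -0.21531944183974921, 'xyz': array([0.35843882, 0.04474162, 2.16181112]), 'rotation': array([ 0.06852493, -0.06631703, -1.55369732])}
{'t': 0.1, 'qpos': array([ 1.15500708e+00,  1.26330864e-01, -4.05534665e-02,  1.40539806e+00,
       -2.20429733e-05,  1.57082749e+00]), 'qd': array([-0.0005163 , -0.00330656,  0.00292771, -0.00153861, -0.00018776,
        0.00115843]), 'tau': array([ 6.68641660e-04, -4.36907816e+01,  3.53604770e+01,  1.37922820e-02,
        9.06517835e-05, -5.16920011e-06]), 'tool_pos': array([0.21200382, 0.48014892, 0.40397902]), 'ee_rot': array([-6.48414565e-01, -3.07365682e+00,  2.29098933e-03]), 'ft_force': array([ 0.61554072, -0.28246069,  0.02658614]), 'wrist_torque': array([ 0.02882651, -0.037191  , -0.06066091]), 'grip_width': 0.0850454884578296}
```

View pics/scene0.png

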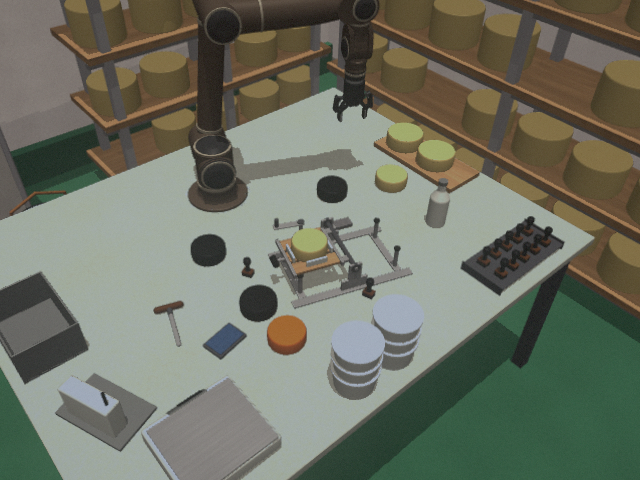

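View pics/top0.png

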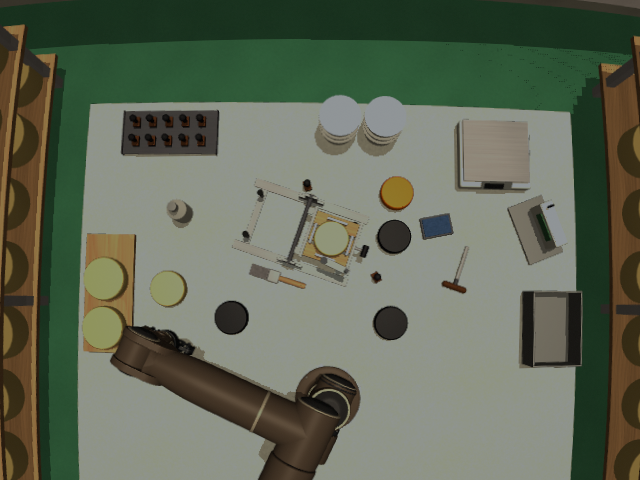

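The scene view shows the tray with a yellow wheel at about (310,242). The top view shows it at (331,238), with the T-grip near (365,251) and stamp_b near (376,277).

Things that could be mistaken for the wheel, by top-view pixel:
- Spare yellow wheel (168,288).
- Board wheels (104,278) and (103,328).
- Black discs (394,237), (231,317) and (390,323).
- Orange disc (397,193).

I choose the yellow one at (331,238), because it lies in the slatted tray. Next is one close crop to check that.

Run:
```python
from h import *
a=cv2.imread('pics/top0.png')[170:300,225:395]; b=cv2.imread('pics/scene0.png')[190:320,235:425]
a=cv2.resize(a,None,fx=4,fy=4,interpolation=cv2.INTER_CUBIC)[:300*2]; b=cv2.resize(b,None,fx=4,fy=4,interpolation=cv2.INTER_CUBIC)
cv2.imwrite('pics/ca.png',a); cv2.imwrite('pics/cb.png',b)
```

```text
(no output)
```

View pics/ca.png

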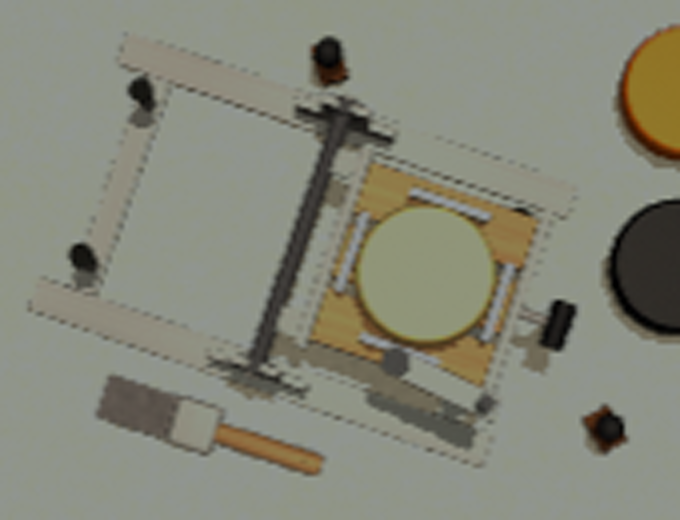

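View pics/cb.png

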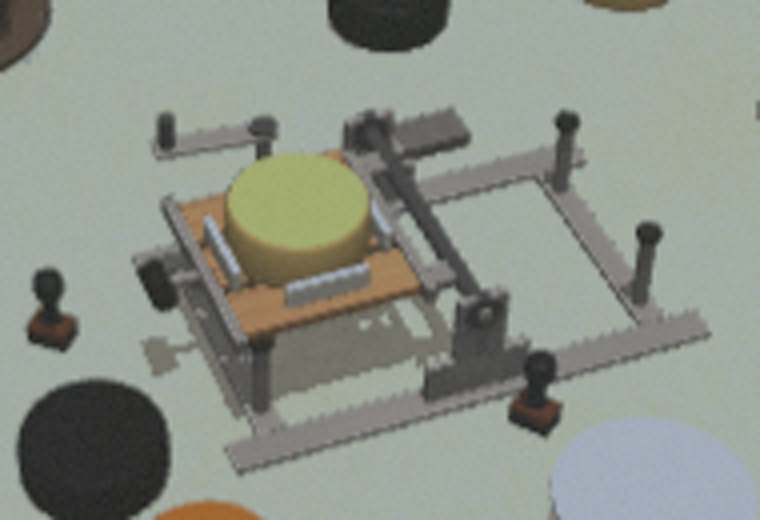

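The crops confirm the choice. The yellow wheel sits between four white strips on the slats. The keeper bar runs along the near side, with its pivot at top (324,260) and its stud at top (346,271) and scene (276.5,223). The grip is at top (364,251) and scene (274,261).

Run:
```python
from h import *
from scipy.optimize import least_squares
T=cv2.imread('pics/top0.png');S=cv2.imread('pics/scene0.png')
def blob(im,m,box,name):
    x0,y0,x1,y1=box; k=np.zeros(m.shape,np.uint8); k[y0:y1,x0:x1]=m[y0:y1,x0:x1]
    n,l,st,c=cv2.connectedComponentsWithStats(k.astype(np.uint8)); i=1+np.argmax(st[1:,4]); print(name,st[i],c[i]); return c[i],(l==i)
ht=cv2.cvtColor(T,cv2.COLOR_BGR2HSV);hs=cv2.cvtColor(S,cv2.COLOR_BGR2HSV)
print(T[238,331],S[242,310],ht[238,331],hs[230,310],T[251,364],S[261,274],T[271,346],S[222,276])
gt,_=blob(T,(T.max(2)<60),(355,240,375,262),'gripT')
gs,_=blob(S,(S.max(2)<60),(265,250,285,272),'gripS')
print('grip',tri(('top',*gt),('scene',*gs)))
st,_=blob(T,(T.max(2)<110),(341,266,350,275),'studT')
ss,_=blob(S,(S.max(2)<110),(271,214,281,229),'studS')
print('stud',tri(('top',*st),('scene',*ss)))
# cheese top
ct,_=blob(T,(ht[...,0]<36)&(ht[...,0]>24)&(ht[...,1]>50)&(ht[...,2]>140),(310,215,355,262),'chT')
s_bright=(hs[...,0]>25)&(hs[...,0]<40)&(hs[...,1]>70)&(hs[...,2]>150)
cs,_=blob(S,s_bright,(285,220,335,262),'chS')
print('cheese',tri(('top',*ct),('scene',*cs)))
pt,ps=(324.2,260),(300.7,221)
print('pivot',tri(('top',*pt),('scene',*ps)))
pts=[('top',(-.228,0,.095),gt),('scene',(-.228,0,.095),gs),('top',(-.11,0,.151),ct),('top',(-.11,.0765,.163),pt),('scene',(-.11,.0765,.163),ps)]
# stamps/skid corners at table, from crops
C=lambda u,v:(225+u/4,170+v/4)
for loc,uv in [((.21,-.13,.01),C(126,36)),((-.21,-.13,.01),C(577,192)),((.21,.13,.01),C(30,308)),((-.21,.13,.01),C(485,465))]: pts.append(('top',loc,uv))
def fr(q,p): c,s=np.cos(q[2]),np.sin(q[2]); return np.array([q[0]+c*p[0]-s*p[1],q[1]+s*p[0]+c*p[1],p[2]])
f=lambda q:np.concatenate([proj(n,fr(q,p))-uv for n,p,uv in pts])
r=least_squares(f,[.4,.1,1.3],loss='soft_l1'); print(r.x,r.fun.reshape(-1,2).round(1))
q=r.x
for k,p in dict(hinge=(0,0,.095),grip=(-.228,0,.095),pivot=(-.11,.0765,.16),nest=(-.11,0,.101)).items(): print(k,fr(q,p))
for n,uv in (('top',st),('scene',ss)): print(n,onz(n,*uv,.19 if n=='top' else .175))
s=onz('scene',*ss,.175); pv=fr(q,(-.11,.0765,.16)); d=s[:2]-pv[:2]; print('keeper',np.linalg.norm(d),np.arctan2(d[1],d[0])-(q[2]+np.pi))
print(onz('top',*C(607,428),.07), 'stampb')
```

```text
[121 148 144] [109 169 159] [ 34  47 148] [ 34  92 170] [29 32 34] [47 50 48] [66 70 71] [53 56 53]
gripT [360 245   9  13  70] [364.01428571 250.87142857]
gripS [270 255   9  12  68] [274.13235294 260.88235294]
grip (array([ 0.5080117 , -0.11171634,  0.0938742 ]), np.float64(0.0011987315152822025))
studT [341 268   8   7  27] [344.92592593 271.33333333]
studS [274 218   7  11  45] [276.26666667 223.26666667]
stud (array([ 0.43571238, -0.04543391,  0.1661699 ]), np.float64(0.0009732796257177733))
chT [315 222  31  32  63] [324.63492063 232.93650794]
chS [292 229  35  23 643] [309.06998445 239.80715397]
cheese (array([0.55276463, 0.01110042, 0.14609989]), np.float64(0.025423382530770054))
pivot (array([0.47246211, 0.02317533, 0.1631194 ]), np.float64(0.004427270086410411))
[0.5781914  0.10416588 1.25860769] [[ 0.2 -0.2]
 [-0.4 -0.1]
 [ 6.6  4.9]
 [-0.5 -0.2]
 [-0.9 -0.1]
 [-0.4 -1.3]
 [-0.1 -2.3]
 [-1.   0.2]
 [-0.7 -0.1]]
hinge [0.5781914  0.10416588 0.095     ]
grip [ 0.50816297 -0.11281343  0.095     ]
pivot [0.47160349 0.02297926 0.16      ]
nest [ 5.44405753e-01 -5.17122894e-04  1.01000000e-01]
top [ 0.43450132 -0.04474196  0.19      ]
scene [ 0.44421095 -0.05105758  0.175     ]
keeper 0.07894177163103623 -6.325363592106451
[ 0.42154113 -0.15809654  0.07      ] stampb
```

```bash
cat >> h.py <<'E'
Q=np.array([.5782,.1042,1.2586])
def fr(p,q=Q): c,s=np.cos(q[2]),np.sin(q[2]); return np.array([q[0]+c*p[0]-s*p[1],q[1]+s*p[0]+c*p[1],p[2]])
def stud(k): a=Q[2]+np.pi+k; return fr((-.11,.0765,.175))+.08*np.array([np.cos(a),np.sin(a),0])
def row(p,yaw=None,st=None):
    st=st or read_state(); M=R.from_rotvec(st['ee_rot']).as_matrix(); d=M.T@(np.array(p)-st['tool_pos'])
    y=np.arctan2(M[1,1],M[0,1]); t=0 if yaw is None else -np.degrees((yaw-y+np.pi)%(2*np.pi)-np.pi)
    return [*(d*1000).round(1),round(t,1)]   # mm, deg
E
python3 - <<'E'
from h import *
s=stud(-.042); print(s, onz('top',346,270.7,.19), onz('scene',276.3,221.5,.175))
print(row([.444,-.053,.40],-.354))
E
```

```text
[ 0.44386453 -0.05201984  0.175     ] [ 0.43656892 -0.04813591  0.19      ] [ 0.43746854 -0.04575518  0.175     ]
[np.float64(-427.6), np.float64(-394.0), np.float64(4.6), np.float64(86.5)]
```

Call:
arm_command(commands=[[-0.419, -0.392, 0.0, 92], [-0.419, -0.392, 0.0, 92], [-0.419, -0.392, 0.0, 92], [-0.419, -0.392, 0.0, 92], [-0.419, -0.392, 0.0, 92], [-0.419, -0.392, 0.0, 92], [-0.419, -0.392, 0.0, 92], [-0.419, -0.392, 0.0, 92]], fingers=0.5)

```text
t: 1.1
tool_pos: [0.4083, 0.0182, 0.4046]
ee_rot: [2.575, 1.799, 0.001]
ft_force: [0.3, 1.8, -0.5]
grip_width: 0.0426
```

Run:
```python
from h import *
st=read_state(); print(st['t'],st['tool_pos'],st['grip_width'],st['qpos'],row([.437,-.048,.40],-.45))
```

```text
1.1 [0.40826991 0.0182055  0.40464738] 0.042606761093269 [ 4.44929234e-02 -9.39324510e-02 -2.63482970e-01  1.40085802e+00
  2.32196369e-04  1.96660062e+00] [np.float64(-52.3), np.float64(49.8), np.float64(4.6), np.float64(5.7)]
```

Call:
arm_command(commands=[[-0.052, 0.05, 0.0, 6], [-0.052, 0.05, 0.0, 6], [-0.052, 0.05, 0.0, 6], [-0.052, 0.05, 0.0, 6]])

```text
t: 1.6
tool_pos: [0.4371, -0.0446, 0.4046]
ee_rot: [-2.659, -1.672, 0.0]
ft_force: [0.1, -0.5, 0.3]
grip_width: 0.0426
```

Run:
```python
from h import *
a=snap('scene','s1');b=snap('top','t1')
x=cv2.imread('pics/s1.png')[150:300,210:350];y=cv2.imread('pics/t1.png')[200:320,290:400]
x=cv2.resize(x,(400,428),interpolation=3);y=cv2.resize(y,(392,428),interpolation=3)
cv2.imwrite('pics/c1.png',np.hstack([x,y]))
print(row([.437,-.048,.339],-.45),read_state()['ft_force'])
```

```text
[np.float64(-3.4), np.float64(1.5), np.float64(65.8), np.float64(0.2)] [-0.7883001  -0.07794661  0.75103849]
```

View pics/c1.png

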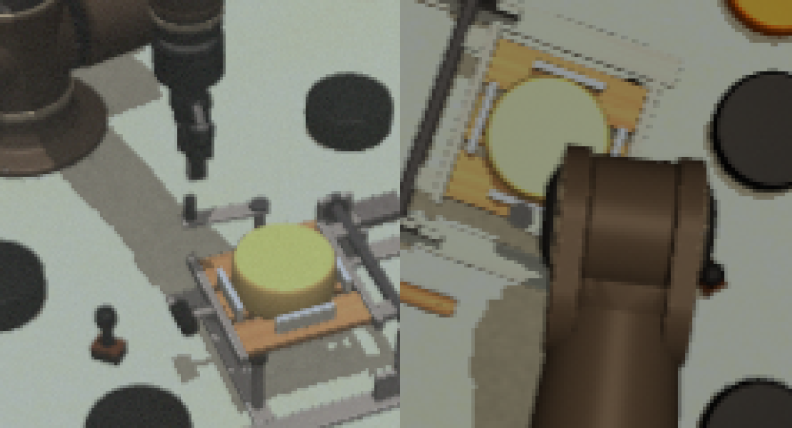

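The crop shows the fingertips at (195,175), hanging over the stud at (190,205). The wheel and stamps are undisturbed. Next I descend and close.

Call:
arm_command(commands=[[-0.003, 0.001, 0.025, 0], [-0.003, 0.001, 0.05, 0], [-0.003, 0.001, 0.064, 0], [-0.003, 0.001, 0.064, 0]])

```text
t: 2.2
tool_pos: [0.4367, -0.048, 0.3402]
ee_rot: [-2.659, -1.671, 0.002]
ft_force: [-0.1, 0.3, 0.2]
grip_width: 0.0427
```

Call:
arm_command(commands=[[0, 0, 0, 0], [0, 0, 0, 0], [0, 0, 0, 0], [0, 0, 0, 0]], fingers=0, squeeze=20)

```text
t: 2.7
tool_pos: [0.4374, -0.0487, 0.3416]
ee_rot: [2.66, 1.67, 0.003]
ft_force: [0.1, 0.6, 5.9]
grip_width: 0.0129
```

Run:
```python
from h import *
st=read_state(); print(st['tool_pos'],st['grip_width'],st['ft_force'],st['wrist_torque'])
for k in np.arange(-.145,1.6,.1):
    s=stud(k); print(round(k,2),row([s[0],s[1],st['tool_pos'][2]],Q[2]+np.pi+k+np.pi/2-np.pi*2 ,st))
```

```text
[ 0.43744414 -0.0487446   0.34159971] 0.012854466332212447 [0.0849562  0.57151005 5.898526  ] [0.12754587 0.02252051 0.01207465]
-0.14 [np.float64(-0.5), np.float64(-1.0), np.float64(-0.0), np.float64(0.4)]
-0.04 [np.float64(-0.2), np.float64(7.0), np.float64(0.0), np.float64(-5.3)]
0.06 [np.float64(1.0), np.float64(14.9), np.float64(0.0), np.float64(-11.0)]
0.16 [np.float64(2.9), np.float64(22.6), np.float64(0.0), np.float64(-16.8)]
0.26 [np.float64(5.6), np.float64(30.2), np.float64(0.1), np.float64(-22.5)]
0.36 [np.float64(9.0), np.float64(37.4), np.float64(0.1), np.float64(-28.2)]
0.46 [np.float64(13.1), np.float64(44.3), np.float64(0.1), np.float64(-34.0)]
0.56 [np.float64(17.9), np.float64(50.7), np.float64(0.1), np.float64(-39.7)]
0.66 [np.float64(23.3), np.float64(56.5), np.float64(0.1), np.float64(-45.4)]
0.76 [np.float64(29.3), np.float64(61.9), np.float64(0.1), np.float64(-51.1)]
0.86 [np.float64(35.8), np.float64(66.6), np.float64(0.1), np.float64(-56.9)]
0.96 [np.float64(42.7), np.float64(70.6), np.float64(0.2), np.float64(-62.6)]
1.06 [np.float64(49.9), np.float64(73.9), np.float64(0.2), np.float64(-68.3)]
1.16 [np.float64(57.5), np.float64(76.5), np.float64(0.2), np.float64(-74.1)]
1.26 [np.float64(65.3), np.float64(78.3), np.float64(0.2), np.float64(-79.8)]
1.36 [np.float64(73.2), np.float64(79.3), np.float64(0.2), np.float64(-85.5)]
1.46 [np.float64(81.2), np.float64(79.5), np.float64(0.2), np.float64(-91.3)]
1.56 [np.float64(89.2), np.float64(79.0), np.float64(0.2), np.float64(-97.0)]
```

The stud is gripped, but the tips touch the bar at 6 N. I lift 4 mm, then swing.

Call:
arm_command(commands=[[0, 0, -0.004, 0], [0, 0.007, -0.004, -5], [0.001, 0.015, -0.004, -11], [0.003, 0.0225, -0.004, -17], [0.0055, 0.03, -0.004, -22.5], [0.009, 0.0375, -0.004, -28], [0.013, 0.044, -0.004, -34], [0.018, 0.0505, -0.004, -40]])

```text
t: 3.7
tool_pos: [0.4901, -0.0544, 0.343]
ee_rot: [-1.923, -2.48, 0.004]
ft_force: [-0.1, 0.5, -5.4]
grip_width: 0.0131
```

Run:
```python
from h import *
st=read_state(); print(st['tool_pos'],st['grip_width'],st['ft_force'],st['wrist_torque'])
for k in np.arange(.5,1.75,.1):
    s=stud(k); print(round(k,2),row([s[0],s[1],st['tool_pos'][2]],Q[2]+np.pi+k+np.pi/2-np.pi*2 ,st))
```

```text
[ 0.49006649 -0.05439883  0.34299559] 0.013079675407884954 [-0.05568023  0.48336995 -5.42740413] [ 0.10263936  0.09777228 -0.0637394 ]
0.5 [np.float64(-0.3), np.float64(-3.7), np.float64(0.0), np.float64(3.7)]
0.6 [np.float64(-0.4), np.float64(4.3), np.float64(-0.0), np.float64(-2.1)]
0.7 [np.float64(0.3), np.float64(12.3), np.float64(-0.0), np.float64(-7.8)]
0.8 [np.float64(1.8), np.float64(20.1), np.float64(-0.1), np.float64(-13.5)]
0.9 [np.float64(4.0), np.float64(27.8), np.float64(-0.1), np.float64(-19.3)]
1.0 [np.float64(7.1), np.float64(35.2), np.float64(-0.1), np.float64(-25.0)]
1.1 [np.float64(10.8), np.float64(42.3), np.float64(-0.2), np.float64(-30.7)]
1.2 [np.float64(15.2), np.float64(48.9), np.float64(-0.2), np.float64(-36.4)]
1.3 [np.float64(20.3), np.float64(55.1), np.float64(-0.2), np.float64(-42.2)]
1.4 [np.float64(25.9), np.float64(60.8), np.float64(-0.2), np.float64(-47.9)]
1.5 [np.float64(32.1), np.float64(65.8), np.float64(-0.2), np.float64(-53.6)]
1.6 [np.float64(38.8), np.float64(70.2), np.float64(-0.2), np.float64(-59.4)]
1.7 [np.float64(45.9), np.float64(74.0), np.float64(-0.2), np.float64(-65.1)]
```

Call:
arm_command(commands=[[0, 0.008, 0.001, -5.5], [0.001, 0.016, 0.001, -11], [0.003, 0.024, 0.001, -17], [0.0055, 0.0315, 0.001, -23], [0.009, 0.039, 0.001, -28], [0.013, 0.0455, 0.001, -34], [0.0175, 0.052, 0.001, -39], [0.0225, 0.0575, 0.001, -44.5]])

```text
t: 4.7
tool_pos: [0.5401, -0.0186, 0.3421]
ee_rot: [-0.841, -3.023, 0.004]
ft_force: [-1.8, -2.0, -4.8]
grip_width: 0.013
```

Run:
```python
from h import *
st=read_state(); print(st['tool_pos'],st['grip_width'],st['ft_force'],st['wrist_torque'])
for k in np.arange(1.3,1.75,.05):
    s=stud(k); print(round(k,2),row([s[0],s[1],st['tool_pos'][2]],Q[2]+np.pi+k+np.pi/2-np.pi*2 ,st))
```

```text
[ 0.54009714 -0.01864729  0.34205711] 0.013031664159609064 [-1.79154562 -1.99445116 -4.77196796] [-0.25547785  0.30425397  0.09958645]
1.3 [np.float64(0.2), np.float64(-2.9), np.float64(0.0), np.float64(2.3)]
1.35 [np.float64(0.2), np.float64(1.1), np.float64(-0.0), np.float64(-0.6)]
1.4 [np.float64(0.3), np.float64(5.1), np.float64(-0.0), np.float64(-3.4)]
1.45 [np.float64(0.6), np.float64(9.1), np.float64(-0.0), np.float64(-6.3)]
1.5 [np.float64(1.2), np.float64(13.0), np.float64(-0.0), np.float64(-9.2)]
1.55 [np.float64(1.9), np.float64(17.0), np.float64(-0.0), np.float64(-12.0)]
1.6 [np.float64(2.8), np.float64(20.8), np.float64(-0.1), np.float64(-14.9)]
1.65 [np.float64(4.0), np.float64(24.7), np.float64(-0.1), np.float64(-17.8)]
1.7 [np.float64(5.3), np.float64(28.5), np.float64(-0.1), np.float64(-20.6)]
```

Call:
arm_command(commands=[[0, 0.004, 0.001, -3], [0.0005, 0.008, 0.001, -6], [0.001, 0.012, 0.001, -9], [0.002, 0.016, 0.001, -12], [0.0025, 0.018, 0.001, -13], [0.0025, 0.019, 0.001, -13], [0.0025, 0.02, 0.001, -13], [0.0025, 0.021, 0.001, -13]])

```text
t: 5.7
tool_pos: [0.5481, -0.0009, 0.342]
ee_rot: [-0.502, -3.098, 0.011]
ft_force: [-8.2, -11.8, 1.6]
grip_width: 0.013
```

Run:
```python
from h import *
st=read_state(); print(st['tool_pos'],st['grip_width'],st['ft_force'],st['wrist_torque'])
p=st['tool_pos']; d=p[:2]-fr((-.11,.0765,0))[:2]; print('k',np.arctan2(d[1],d[0])-Q[2]+np.pi,np.hypot(*d)); print(R.from_rotvec(st['ee_rot']).as_matrix()[:,1])
```

```text
[ 0.54806588 -0.00091404  0.34200354] 0.01296153407275765 [ -8.23257666 -11.75240005   1.56537508] [-2.361141    1.61548506  0.0620733 ]
k 1.579676118960098 0.08011141052187626
[ 0.31552308  0.94888956 -0.00733446]
```

The end stop is reached: 14 N reaction at k≈1.58. I relax, release and lift.

Call:
arm_command(commands=[[0, -0.0025, 0, 0], [0, -0.0025, 0, 0]])

```text
t: 5.95
tool_pos: [0.5477, -0.0022, 0.3419]
ee_rot: [-0.5, -3.098, 0.003]
ft_force: [-5.0, -3.3, -0.5]
grip_width: 0.013
```

Call:
arm_command(commands=[[0, 0, 0, 0], [0, 0, 0, 0], [0, 0, 0, 0], [0, 0, -0.03, 0], [0, 0, -0.06, 0], [0, 0, -0.07, 0]], fingers=0.5)

```text
t: 6.7
tool_pos: [0.549, -0.0015, 0.4146]
ee_rot: [0.498, 3.099, 0.001]
ft_force: [0.0, -0.3, 0.2]
grip_width: 0.0432
```

Run:
```python
from h import *
st=read_state(); print(st['tool_pos'],st['grip_width'],st['ft_force'],row([.508,-.112,.41],-.312,st))
```

```text
[ 0.5489804  -0.00149847  0.41463559] 0.043163283685121956 [ 0.02201628 -0.25520235  0.18113193] [np.float64(4.3), np.float64(-117.8), np.float64(4.5), np.float64(89.6)]
```

Call:
arm_command(commands=[[0.004, -0.118, 0, 90], [0.004, -0.118, 0, 90], [0.004, -0.118, 0, 90], [0.004, -0.118, 0, 90], [0.004, -0.118, 0, 90], [0.004, -0.118, 0, 90], [0.004, -0.118, 0, 90], [0.004, -0.118, 0, 90]], fingers=0.8)

```text
t: 7.7
tool_pos: [0.5079, -0.1124, 0.4118]
ee_rot: [-2.484, -1.921, 0.001]
ft_force: [-0.2, -0.1, 0.2]
grip_width: 0.0683
```

Call:
arm_command(commands=[[0, 0, 0, 4], [0, 0, 0, 4]])

```text
t: 7.95
tool_pos: [0.5079, -0.1124, 0.412]
ee_rot: [-2.544, -1.843, 0.001]
ft_force: [0.0, 0.2, -0.8]
grip_width: 0.0685
```

Run:
```python
from h import *
a=snap('scene','s2');b=snap('top','t2')
x=cv2.imread('pics/s2.png')[130:300,230:370];y=cv2.imread('pics/t2.png')[200:320,290:390]
x=cv2.resize(x,(400,486),interpolation=3);y=cv2.resize(y,(400,480),interpolation=3); y=np.vstack([y,np.zeros((6,400,3),np.uint8)])
cv2.imwrite('pics/c2.png',np.hstack([x,y]))
st=read_state();print(st['tool_pos'],st['grip_width'],row([.508,-.112,.251],-.312,st))
for n in [(-.228,.02,.095),(-.228,-.02,.095)]: print(proj('scene',fr(n)))
print('stud90',proj('scene',stud(np.pi/2)),'tip',proj('scene',[*st['tool_pos'][:2],st['tool_pos'][2]-.17]))
```

```text
[ 0.50785609 -0.11237611  0.41221114] 0.06813623738159379 [np.float64(0.4), np.float64(0.1), np.float64(161.2), np.float64(-0.3)]
[271.60016575 256.68804991]
[275.81825761 264.98750075]
stud90 [309.10180728 233.65259367] tip [272.37233382 225.62508974]
```

View pics/c2.png

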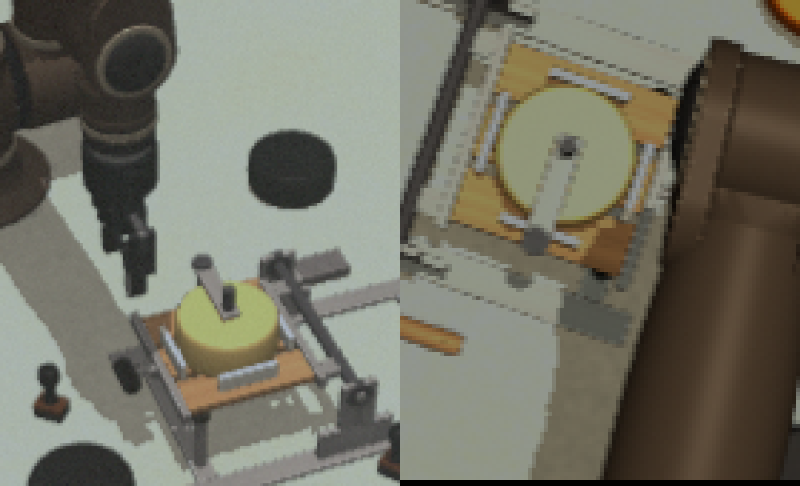

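The crop shows the turnbutton squarely across: its pivot at (537,240) and stud at (567,147) are parallel to the hinge rod. The open fingers at (138,265) stand over the T-grip at (125,370). I descend and pinch.

Call:
arm_command(commands=[[0, 0, 0.045, 0], [0, 0, 0.09, 0], [0, 0, 0.125, 0], [0, 0, 0.15, 0], [0, 0, 0.164, 0], [0, 0, 0.164, 0]])

```text
t: 8.8
tool_pos: [0.5076, -0.1124, 0.2481]
ee_rot: [-2.544, -1.842, 0.002]
ft_force: [-0.3, 0.6, -0.7]
grip_width: 0.0684
```

Call:
arm_command(commands=[[0, 0, 0, 0], [0, 0, 0, 0], [0, 0, 0, 0], [0, 0, 0, 0]], fingers=0.0, squeeze=30)

```text
t: 9.3
tool_pos: [0.5081, -0.1125, 0.2501]
ee_rot: [2.544, 1.841, 0.002]
ft_force: [-1.7, -0.1, 7.9]
grip_width: 0.04
```

```bash
cat >> h.py <<'E'
def status():
    st=read_state(); print(st['t'],st['tool_pos'].round(4),round(st['grip_width'],4),st['ft_force'].round(1),st['wrist_torque'].round(2)); return st
def arc(th,z0,st,l=0):   # TCP for tray angle th; z0: TCP height above grip
    p=fr((-.228*np.cos(th),l,.095+.228*np.sin(th)+z0)); return row(p,-.312,st)
E
python3 - <<'E'
from h import *
st=status(); print(row([.508,-.112,.251],-.312,st))
z0=st['tool_pos'][2]-.095
for th in np.arange(0,.75,.05): print(round(th,2),arc(th,z0,st)[:3])
E
```

```text
9.3 [ 0.5081 -0.1125  0.2501] 0.04 [-1.7 -0.1  7.9] [ 0.18  0.57 -0.02]
[np.float64(0.4), np.float64(-0.2), np.float64(-0.9), np.float64(-0.3)]
0.0 [np.float64(-0.3), np.float64(0.2), np.float64(0.0)]
0.05 [np.float64(0.0), np.float64(0.2), np.float64(-11.4)]
0.1 [np.float64(0.9), np.float64(0.2), np.float64(-22.8)]
0.15 [np.float64(2.3), np.float64(0.3), np.float64(-34.1)]
0.2 [np.float64(4.3), np.float64(0.3), np.float64(-45.3)]
0.25 [np.float64(6.8), np.float64(0.3), np.float64(-56.4)]
0.3 [np.float64(9.9), np.float64(0.3), np.float64(-67.4)]
0.35 [np.float64(13.6), np.float64(0.3), np.float64(-78.2)]
0.4 [np.float64(17.7), np.float64(0.3), np.float64(-88.8)]
0.45 [np.float64(22.5), np.float64(0.3), np.float64(-99.2)]
0.5 [np.float64(27.7), np.float64(0.2), np.float64(-109.3)]
0.55 [np.float64(33.4), np.float64(0.2), np.float64(-119.2)]
0.6 [np.float64(39.6), np.float64(0.2), np.float64(-128.7)]
0.65 [np.float64(46.3), np.float64(0.2), np.float64(-138.0)]
0.7 [np.float64(53.4), np.float64(0.2), np.float64(-146.9)]
```

The T-grip is held at 40 mm. I start raising smoothly.

Call:
arm_command(commands=[[0, 0, -0.006, 0], [0.0005, 0, -0.015, 0], [0.001, 0, -0.025, 0], [0.0025, 0, -0.036, 0], [0.0045, 0, -0.047, 0], [0.007, 0, -0.058, 0], [0.01, 0, -0.068, 0], [0.0135, 0, -0.078, 0]])

```text
t: 10.3
tool_pos: [0.5124, -0.0995, 0.3274]
ee_rot: [2.544, 1.842, 0.001]
ft_force: [5.1, -0.0, -6.7]
grip_width: 0.0391
```

Run:
```python
from h import *
st=status(); d=np.hypot(*(st['tool_pos'][:2]-Q[:2])); print('th',np.arctan2(st['tool_pos'][2]-.25,d),np.hypot(st['tool_pos'][2]-.25,d))
for th in np.arange(.3,.8,.05): print(round(th,2),arc(th,.155,st))
```

```text
10.3 [ 0.5124 -0.0995  0.3274] 0.0391 [ 5.1 -0.  -6.7] [-0.29 -0.99  0.04]
th 0.346993235904027 0.22765607424969073
0.3 [np.float64(-3.7), np.float64(0.1), np.float64(10.0), np.float64(-0.3)]
0.35 [np.float64(-0.1), np.float64(0.1), np.float64(-0.8), np.float64(-0.3)]
0.4 [np.float64(4.1), np.float64(0.0), np.float64(-11.4), np.float64(-0.3)]
0.45 [np.float64(8.8), np.float64(0.0), np.float64(-21.8), np.float64(-0.3)]
0.5 [np.float64(14.0), np.float64(0.0), np.float64(-31.9), np.float64(-0.3)]
0.55 [np.float64(19.7), np.float64(-0.0), np.float64(-41.8), np.float64(-0.3)]
0.6 [np.float64(25.9), np.float64(-0.0), np.float64(-51.3), np.float64(-0.3)]
0.65 [np.float64(32.6), np.float64(-0.1), np.float64(-60.6), np.float64(-0.3)]
0.7 [np.float64(39.7), np.float64(-0.1), np.float64(-69.5), np.float64(-0.3)]
0.75 [np.float64(47.3), np.float64(-0.1), np.float64(-78.0), np.float64(-0.3)]
```

Call:
arm_command(commands=[[0.004, 0.0003, -0.0115, 0], [0.0088, 0.0006, -0.022, 0], [0.014, 0.001, -0.032, 0], [0.02, 0.001, -0.042, 0], [0.026, 0.001, -0.0515, 0], [0.0325, 0.001, -0.061, 0], [0.0395, 0.001, -0.07, 0], [0.047, 0.001, -0.078, 0]])

```text
t: 11.3
tool_pos: [0.5275, -0.0548, 0.4052]
ee_rot: [-2.545, -1.842, 0.002]
ft_force: [-3.5, 1.1, -4.8]
grip_width: 0.0395
```

Run:
```python
from h import *
st=status(); d=np.hypot(*(st['tool_pos'][:2]-Q[:2])); print('th',np.arctan2(st['tool_pos'][2]-.25,d),np.hypot(st['tool_pos'][2]-.25,d))
for th in np.arange(.7,1.3,.05): print(round(th,2),arc(th,.155,st))
```

```text
11.3 [ 0.5275 -0.0548  0.4052] 0.0395 [-3.5  1.1 -4.8] [-0.22  0.57 -0.04]
th 0.7489468271116277 0.2278913855861904
0.7 [np.float64(-7.5), np.float64(-0.5), np.float64(8.3), np.float64(-0.3)]
0.75 [np.float64(0.1), np.float64(-0.6), np.float64(-0.2), np.float64(-0.3)]
0.8 [np.float64(8.0), np.float64(-0.6), np.float64(-8.4), np.float64(-0.3)]
0.85 [np.float64(16.4), np.float64(-0.7), np.float64(-16.1), np.float64(-0.3)]
0.9 [np.float64(25.2), np.float64(-0.7), np.float64(-23.5), np.float64(-0.3)]
0.95 [np.float64(34.3), np.float64(-0.8), np.float64(-30.3), np.float64(-0.3)]
1.0 [np.float64(43.7), np.float64(-0.9), np.float64(-36.7), np.float64(-0.3)]
1.05 [np.float64(53.4), np.float64(-0.9), np.float64(-42.6), np.float64(-0.3)]
1.1 [np.float64(63.5), np.float64(-1.0), np.float64(-48.1), np.float64(-0.3)]
1.15 [np.float64(73.7), np.float64(-1.0), np.float64(-53.0), np.float64(-0.3)]
1.2 [np.float64(84.2), np.float64(-1.1), np.float64(-57.4), np.float64(-0.3)]
1.25 [np.float64(95.0), np.float64(-1.2), np.float64(-61.3), np.float64(-0.3)]
1.3 [np.float64(105.9), np.float64(-1.2), np.float64(-64.6), np.float64(-0.3)]
```

Call:
arm_command(commands=[[0.008, -0.0003, -0.0085, 0], [0.0165, -0.0005, -0.0165, 0], [0.025, -0.0007, -0.0235, 0], [0.034, -0.0008, -0.0305, 0], [0.0435, -0.0008, -0.037, 0], [0.0535, -0.0008, -0.043, 0], [0.0635, -0.0009, -0.048, 0], [0.0725, -0.001, -0.0525, 0]])

```text
t: 12.3
tool_pos: [0.5498, 0.0144, 0.458]
ee_rot: [2.544, 1.841, 0.001]
ft_force: [2.2, -0.5, -3.1]
grip_width: 0.0393
```

Run:
```python
from h import *
st=status(); d=np.hypot(*(st['tool_pos'][:2]-Q[:2])); print('th',np.arctan2(st['tool_pos'][2]-.25,d),np.hypot(st['tool_pos'][2]-.25,d))
for th in np.arange(1.1,1.42,.03): print(round(th,2),arc(th,.155,st))
```

```text
12.3 [0.5498 0.0144 0.458 ] 0.0393 [ 2.2 -0.5 -3.1] [-0.54 -0.16  0.  ]
th 1.145594332969383 0.22830230679611646
1.1 [np.float64(-9.2), np.float64(-0.5), np.float64(4.8), np.float64(-0.3)]
1.13 [np.float64(-3.1), np.float64(-0.5), np.float64(1.8), np.float64(-0.3)]
1.16 [np.float64(3.1), np.float64(-0.6), np.float64(-1.1), np.float64(-0.3)]
1.19 [np.float64(9.4), np.float64(-0.6), np.float64(-3.7), np.float64(-0.3)]
1.22 [np.float64(15.8), np.float64(-0.6), np.float64(-6.1), np.float64(-0.3)]
1.25 [np.float64(22.3), np.float64(-0.7), np.float64(-8.4), np.float64(-0.3)]
1.28 [np.float64(28.8), np.float64(-0.7), np.float64(-10.5), np.float64(-0.3)]
1.31 [np.float64(35.4), np.float64(-0.7), np.float64(-12.3), np.float64(-0.3)]
1.34 [np.float64(42.0), np.float64(-0.8), np.float64(-14.0), np.float64(-0.3)]
1.37 [np.float64(48.7), np.float64(-0.8), np.float64(-15.4), np.float64(-0.3)]
1.4 [np.float64(55.4), np.float64(-0.8), np.float64(-16.7), np.float64(-0.3)]
```

Call:
arm_command(commands=[[0.009, -0.0003, -0.0035, 0], [0.0165, -0.0005, -0.0065, 0], [0.023, -0.0005, -0.0085, 0], [0.029, -0.0006, -0.0105, 0], [0.034, -0.0007, -0.012, 0], [0.037, -0.0007, -0.0128, 0], [0.039, -0.0007, -0.0133, 0], [0.04, -0.0007, -0.0135, 0]])

```text
t: 13.3
tool_pos: [0.562, 0.0522, 0.4714]
ee_rot: [2.543, 1.84, 0.003]
ft_force: [5.3, -3.2, -1.1]
grip_width: 0.0392
```

Run:
```python
from h import *
from scipy.optimize import least_squares
snap('scene','s3');snap('top','t3')
st=status(); p=st['tool_pos']; d=np.hypot(*(p[:2]-Q[:2])); print('th',np.arctan2(p[2]-.25,d),np.hypot(p[2]-.25,d))
P=np.array([(.5081,-.1125,.2501),(.5124,-.0995,.3274),(.5275,-.0548,.4052),(.5498,.0144,.4580),p])
u=np.array([np.cos(Q[2]),np.sin(Q[2])]); s=(P[:,:2]-Q[:2])@u; z=P[:,2]
for i in (0,1):
    r=least_squares(lambda c:np.hypot(s[i:]-c[0],z[i:]-c[1])-.228,[0,.25]); c=r.x; print(c,r.fun.round(4),np.arctan2(z-c[1],-(s-c[0])).round(4))
F=st['ft_force']; print('Fx stand',F[:2]@u)
for th in np.arange(1.31,1.4,.01): print(round(th,2),arc(th,.155,st))
x=cv2.imread('pics/s3.png')[110:300,240:400];y=cv2.imread('pics/t3.png')[180:300,270:370]
x=cv2.resize(x,(400,475),interpolation=3);y=cv2.resize(y,(396,475),interpolation=3)
cv2.imwrite('pics/c3.png',np.hstack([x,y]))
```

```text
13.4 [0.562  0.0522 0.4714] 0.0394 [ 4.2 -3.  -0.3] [-0.84 -0.86  0.06]
th 1.3296829455586867 0.22803530757034482
[0.00034081 0.250266  ] [ 0.0001 -0.0001 -0.      0.0002 -0.0001] [-7.0000e-04  3.4530e-01  7.4730e-01  1.1438e+00  1.3280e+00]
[0.00046452 0.2503413 ] [-0.0001  0.      0.0002 -0.0002] [-1.1000e-03  3.4480e-01  7.4660e-01  1.1431e+00  1.3274e+00]
Fx stand -1.5495614112030083
1.31 [np.float64(-4.3), np.float64(-0.5), np.float64(1.1), np.float64(-0.3)]
1.32 [np.float64(-2.1), np.float64(-0.5), np.float64(0.6), np.float64(-0.3)]
1.33 [np.float64(0.1), np.float64(-0.5), np.float64(0.0), np.float64(-0.3)]
1.34 [np.float64(2.3), np.float64(-0.5), np.float64(-0.5), np.float64(-0.3)]
1.35 [np.float64(4.5), np.float64(-0.5), np.float64(-1.0), np.float64(-0.3)]
1.36 [np.float64(6.7), np.float64(-0.5), np.float64(-1.5), np.float64(-0.3)]
1.37 [np.float64(9.0), np.float64(-0.6), np.float64(-2.0), np.float64(-0.3)]
1.38 [np.float64(11.2), np.float64(-0.6), np.float64(-2.4), np.float64(-0.3)]
1.39 [np.float64(13.4), np.float64(-0.6), np.float64(-2.8), np.float64(-0.3)]
```

View pics/c3.png

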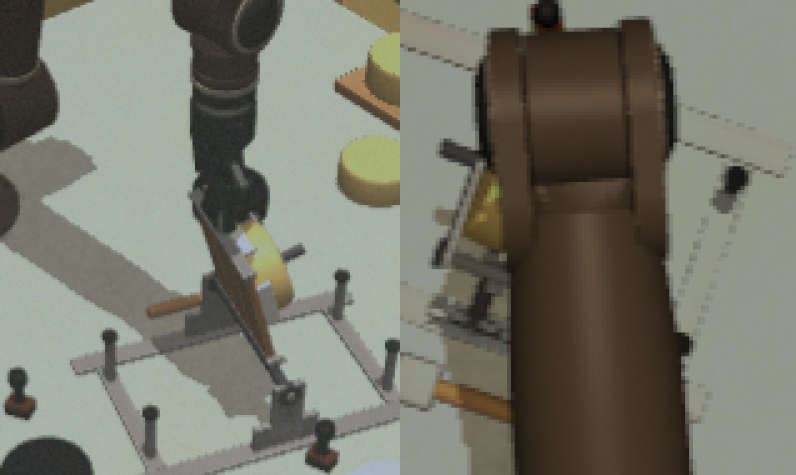

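The crop shows the tray nearly upright at (235,265), with the wheel held by the turnbutton and its stud at (292,250). The stamps are still standing. The circle fit gives θ = 1.328 with 0.2 mm residuals. I creep to 1.37.

Call:
arm_command(commands=[[0.002, 0.0002, -0.0005, 0], [0.0045, 0.0004, -0.001, 0], [0.0065, 0.0006, -0.0015, 0], [0.008, 0.0006, -0.0018, 0], [0.009, 0.0006, -0.002, 0], [0.0093, 0.0006, -0.002, 0], [0.0095, 0.0006, -0.002, 0], [0.0095, 0.0006, -0.002, 0]])

```text
t: 14.4
tool_pos: [0.565, 0.061, 0.4734]
ee_rot: [2.544, 1.841, 0.002]
ft_force: [4.6, -4.3, 3.4]
grip_width: 0.0392
```

Call:
arm_command(commands=[[0, 0, 0, 0], [0, 0, 0, 0], [0, 0, 0, 0], [0, 0, 0, 0]])

```text
t: 14.9
tool_pos: [0.565, 0.061, 0.4734]
ee_rot: [2.544, 1.841, 0.002]
ft_force: [4.7, -3.8, 3.3]
grip_width: 0.0393
```

Run:
```python
from h import *
u=np.array([np.cos(Q[2]),np.sin(Q[2])]); F=[]
for i in range(10):
    get_image('top'); st=read_state(); F.append(st['ft_force'])
F=np.array(F); st=status(); p=st['tool_pos']; s=(p[:2]-Q[:2])@u
print('th',np.arctan2(p[2]-.2503,-(s-.0004)),np.hypot(p[2]-.2503,s-.0004)); m=F.mean(0); print(m,F.std(0),'stand x,y',m[:2]@u,m[:2]@[-u[1],u[0]])
```

```text
15.4 [0.565  0.061  0.4734] 0.0397 [ 3.3 -3.6  3.3] [-0.99 -0.68  0.04]
th 1.3692862865892412 0.2277301980750537
[ 4.04087369 -3.39125117  3.19568262] [0.4537761  0.41366504 0.61206701] stand x,y -1.9861699067843668 -4.887164186544912
```

Run:
```python
from h import *
snap('scene','s4'); S=cv2.imread('pics/s4.png')
x=cv2.resize(S[130:310,230:410],(800,800),interpolation=3); k=800/180
for th,c in ((1.37,(0,0,255)),(1.30,(255,0,0))):
    for r in (.06,.12,.19):
        u,v=proj('scene',fr((-r*np.cos(th),-.07,.095+r*np.sin(th)))); cv2.circle(x,(int((u-230)*k),int((v-130)*k)),3,c,-1)
x=x[100:700]
cv2.imwrite('pics/c4.png',x)
a=cv2.imread('pics/scene0.png'); d=cv2.absdiff(a,S).max(2)>50; n,l,s,c=cv2.connectedComponentsWithStats(d.astype(np.uint8)); print([(*c[i].round(),s[i,4]) for i in range(1,n) if s[i,4]>15])
```

```text
[(np.float64(279.0), np.float64(1.0), np.int32(43)), (np.float64(347.0), np.float64(11.0), np.int32(703)), (np.float64(296.0), np.float64(17.0), np.int32(569)), (np.float64(239.0), np.float64(27.0), np.int32(62)), (np.float64(363.0), np.float64(38.0), np.int32(452)), (np.float64(195.0), np.float64(26.0), np.int32(27)), (np.float64(211.0), np.float64(32.0), np.int32(34)), (np.float64(256.0), np.float64(37.0), np.int32(281)), (np.float64(330.0), np.float64(37.0), np.int32(143)), (np.float64(231.0), np.float64(51.0), np.int32(66)), (np.float64(343.0), np.float64(46.0), np.int32(21)), (np.float64(335.0), np.float64(59.0), np.int32(115)), (np.float64(250.0), np.float64(65.0), np.int32(529)), (np.float64(292.0), np.float64(57.0), np.int32(328)), (np.float64(209.0), np.float64(76.0), np.int32(718)), (np.float64(364.0), np.float64(65.0), np.int32(18)), (np.float64(304.0), np.float64(69.0), np.int32(95)), (np.float64(358.0), np.float64(77.0), np.int32(89)), (np.float64(326.0), np.float64(75.0), np.int32(47)), (np.float64(332.0), np.float64(82.0), np.int32(33)), (np.float64(252.0), np.float64(
[... 303 characters left out ...]
t64(344.0), np.float64(107.0), np.int32(21)), (np.float64(221.0), np.float64(134.0), np.int32(31)), (np.float64(192.0), np.float64(148.0), np.int32(27)), (np.float64(191.0), np.float64(168.0), np.int32(246)), (np.float64(264.0), np.float64(204.0), np.int32(978)), (np.float64(332.0), np.float64(209.0), np.int32(247)), (np.float64(349.0), np.float64(228.0), np.int32(346)), (np.float64(276.0), np.float64(223.0), np.int32(21)), (np.float64(308.0), np.float64(256.0), np.int32(1816)), (np.float64(339.0), np.float64(249.0), np.int32(22)), (np.float64(322.0), np.float64(256.0), np.int32(22)), (np.float64(282.0), np.float64(272.0), np.int32(310)), (np.float64(338.0), np.float64(270.0), np.int32(27))]
```

View pics/c4.png

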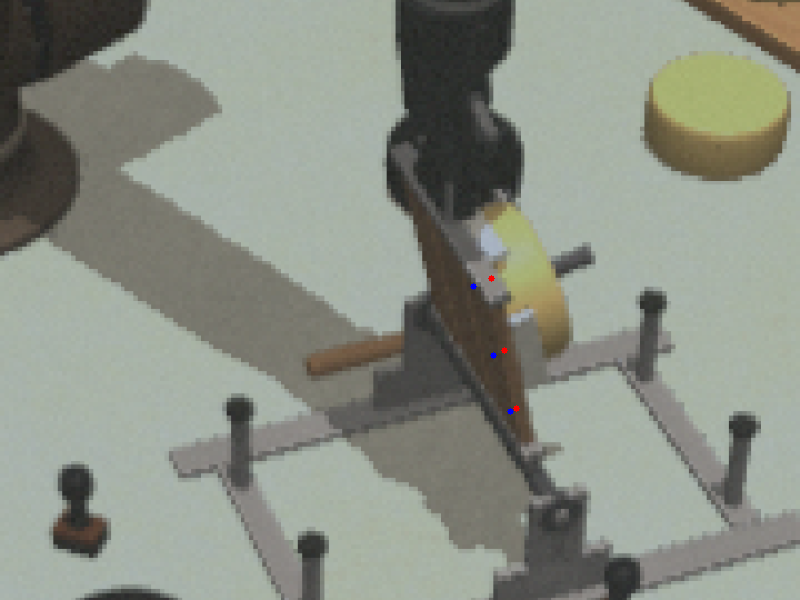

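The crop shows the tray's near edge passing through the red θ=1.37 markers at (491,278), (504,351) and (516,408). The wheel is behind the turnbutton, the grip is in the fingers, and the stamps and posts are undisturbed. I hand in.

Run:
```python
from h import *
status(); print(np.abs(read_state()['qd']).max()); hand_in()
```

```text
15.45 [0.565  0.061  0.4734] 0.0396 [ 3.7 -2.5  2.6] [-0.93 -0.73  0.02]
0.0013035750978042367
the job is handed in; nothing more can be done
```

I turned the turnbutton to its end stop across the wheel, then pinched the T-grip and raised the tray in one smooth sweep. I handed the job in at 15.45 s with the tray still held at its balance point.

**Turnbutton:** it stopped at about 1.58 rad by my measurement, against the nominal pi/2, with a 14 N reaction. After I released it, the top picture showed it parallel to the hinge.

**Tray angle:** the last reading was 1.369 rad, from the circle the tool traced during the lift, which fitted within 0.2 mm. The final picture agreed with 1.37, and the joints were still, with the grip held at 39.6 mm.

**Bystanders:** the picture differences lay only around the arm, its shadow and the tray. I saw nothing else moved.

**Checks that disagreed:**
- **Leftover force:** about 5 N sideways and 3 N vertical stayed at the wrist. About 1.3 N of it acted along the tray's path, where balance should leave none. I put that down to friction in the pinch and did not test it separately, so the balance point rests on the angle, not on force.
- **First measurements:** the colour mask for the wheel failed, so I left that measurement out. I re-read the stud's position from the close crop before the first reach.

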